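# Lay out the bar tools on their mats

## Robot

A 6-joint arm with a two-finger parallel gripper is mounted at the origin on the work surface. World frame = base frame: x ahead of the robot, y to its left, z up, the work surface at z = 0. Lengths are in m, angles in rad, forces in N, time in s.
With the tool pointing down it reaches from about 0.275 to 0.75 m from the base axis. Payload 10.2 kg.
Tool frame: the origin (TCP) lies at the very end of the fingers, on their centre line; the grasp point (between the pads) lies 19 mm behind it; z points along the fingers, y is the line along which they close (so a half turn about z gives the same grasp; the last joint's range is limited). The gripper opens to 85 mm and grips with 20 to 120 N. Pads are 22 mm wide; open, the fingers measure 114 mm over their backs; the gripper's body (76 mm by 85 mm) begins 54 mm behind the grasp point. The pads swing forward as they close: fully open they stand 13 mm farther back than shut.
Start: joints at [0.887, 0.313, 1.498, -0, 1.331, -0.223], TCP at [0.233, 0.47, 0.231] pointing down, gripper open.
Joint ranges: [-2.94, 2.94], [-0.97, 2.17], [0.19, 2.56], [-1.23, 4.37], [0.02, 3.11], [-2.88, 2.88]. Speed limits (rad/s): [2.39, 2.39, 3.01, 3.14, 3.14, 3.14].

## Interface

Orientations are given as [roll, pitch, yaw] about the fixed x, y, z axes, in that order (R = Rz(yaw) Ry(pitch) Rx(roll)).
In Python, from rig import bot gives the robot as it stands. The module is installed in compiled form; this text tells all that it offers. Calls block until the motion is done:
- bot.reach(position, orientation): joint-space move of the TCP to a pose.
- bot.movel(position, v=0.15, frame=None, until_force=None): straight line of the TCP; frame=None keeps the orientation; v is the mean speed in m/s. With until_force (N) it stops when the force on the tool has changed by that much, and returns True; else False.
- bot.move_j(angles): joint-space move.
- bot.grip(opening): finger opening in m; the grip force is fixed at half the most; returns when the fingers have stopped.
- bot.dwell(seconds).
- bot.ik(position, orientation): joint angles nearest the present ones, or None.
- bot.get_obs(): the state.
- bot.camera(name): name is "scene" or "top"; returns a dict with "pixels" (420x560x3 uint8, red, green, blue), "depth" (420x560 float32, m along the optical axis (not along the pixel's ray), 0 where there is no reading), "fovy" (degrees; the focal length in pixels is half the picture's height over the tangent of half this angle, whatever the lens; pixels are square), "cx", "cy" (the principal point, pixels), "origin" and "attitude" of the camera in the world. Camera axes: x right, y down, z forward; pixel columns grow to the right and rows downward; lengths in m; the calibration is good to about 2 mm. A picture is of the moment at which its call begins.
A pose or a line that the arm cannot do raises bot.IKError and nothing moves.
- bot.job_done(): hands the job in; it is judged then, once.
Trained networks look in a picture, given as the dict that the camera call returned (one of the last four; its "shot" number tells which), for a name from the list of things; names that differ only in an ending like _2 or _b are one class to them, and where a whole thing is asked for, a point or a joint stands for the part that bears it (a point fixed in the world has none). Each returns a list of dicts, best first, with "conf" (0 to 1); they miss things now and then, are a little off and sometimes report something else, mostly with a low value. They report only what shows in the picture. A call takes as long as a camera call. They do not tell look-alikes from the thing itself.
- bot.recognise(picture, label): "uv" ([column, row] in pixels, amid what is visible of it).
- bot.regions_of(picture, label): "mask" (420x560 bool, what is visible of it) and "uv" ([column, row] in pixels, amid what is visible of it).
- bot.spot_point(picture, label): "uv" ([column, row] in pixels: a listed point, or the origin of a listed thing).
The state is a dict: "clock": time; "joint_pos": joint angles; "joint_velocities": joint speeds; "joint_efforts": joint torques, N m; "position": TCP position; "eef_rot": TCP orientation; "force": force on the tool from outside, world axes, zero at the start; "torque": the same for the moment, N m; "finger_gap": finger opening in m; "finger_force": force on a finger pad.
Only numpy, scipy, OpenCV 4.12 (cv2) and the standard library are available. Lean on these libraries where they do the work, as an engineer would, in place of code of your own. Each camera call takes 0.05 s, during which the arm holds its last target. There are 200 camera calls.

## Task

Get the bar ready for opening: put the copper cup, the steel jigger, the red bottle opener and the wooden muddler each onto the black mat that shows its own white outline, well centred on it. Leave the cup and jigger standing the way up they are now, and the opener and muddler lying flat along their outlines, either end first. Leave the green upturned drinking glass standing where it is.

Things in the scene. Friction and masses are not known exactly. Their poses are not given: they have to be found in the camera images.
- cup: Copper cup turned mouth down, a plain upright cylinder 56 mm across and 72 mm tall, about 0.18 kg, standing loose on the bar. Origin: centre of its underside; z up. Grip it across its sides.
- jigger: Steel double-ended spirit measure, standing loose: 72 mm tall, foot 37 mm across, waist 20 mm across at 34 to 38 mm height, and a straight-sided upper cup 33 mm across from 46 mm height to the top; about 0.13 kg. Origin: centre of its underside; z up. Grip it by the upper cup.
- opener: Flat red bottle opener lying loose on the bar: 44 mm wide, 116 mm long, 6 mm thick, with round ends, and a dark round disc 24 mm across near each end; both ends alike; about 0.09 kg. Origin: centre of its underside; y along its length, x across it, z up. Grip it across its width with the fingertips.
- muddler: Dark wooden muddler lying loose on the bar: a straight square bar 24 x 24 mm, 140 mm long, a steel band near each end, both ends alike; about 0.1 kg. Origin: centre of its underside; y along its length, x across it, z up.
- pad_cup: Black rubber mat, 90 x 90 mm and 4 mm thick, fixed to the bar, with a white disc 62 mm across (the larger disc) filling its middle: the outline of the cup. Origin: centre of its underside; z up.
- pad_jigger: Black rubber mat, 80 x 80 mm and 4 mm thick, fixed to the bar, with a white disc 42 mm across (the smaller disc) filling its middle: the outline of the jigger. Origin: centre of its underside; z up.
- pad_opener: Black rubber mat, 62 x 150 mm and 4 mm thick, fixed to the bar, with a white round-ended shape 48 x 120 mm with a black spot near each end filling its middle: the outline of the opener. Origin: centre of its underside; y along the outline's length, z up.
- pad_muddler: Black rubber mat, 62 x 160 mm and 4 mm thick, fixed to the bar, with a white narrow plain rectangle 28 x 144 mm filling its middle: the outline of the muddler. Origin: centre of its underside; y along the outline's length, z up.
- glass: Green drinking glass turned mouth down, 66 mm across at the bar, 58 mm at the top, 78 mm tall, standing loose among the tools; not to be moved. Origin: centre of its underside; z up.
Things that resemble listed ones, but are neither listed nor needed, are in the scene too. Leave any turquoise or yellow look-alike of the pad_opener alone.

How it is judged:
At the end, for the whole second after the job is handed in: Cup, jigger, opener and muddler each rest, let go and still, on their own mat: centre within 12 mm of the mat's centre, underside on the mat (2 to 7 mm above the bar), upright or flat within 0.1 rad; opener and muddler also within 0.2 rad of their outline's direction, either way round (horizontal distance between cup and pad_cup below 0.012 m and z of cup in the frame of pad_cup between 0.002 and 0.007 m and angle between each of cup, jigger, opener, muddler's own z axis and vertical below 0.1 rad and linear speed of each of cup, jigger, opener, muddler below 0.02 m/s and contact force between the fingers and cup below 0.05 N and horizontal distance between jigger and pad_jigger below 0.012 m and z of jigger in the frame of pad_jigger between 0.002 and 0.007 m and contact force between the fingers and jigger below 0.05 N and horizontal distance between opener and pad_opener below 0.012 m and z of opener in the frame of pad_opener between 0.002 and 0.007 m and contact force between the fingers and opener below 0.05 N and angle between the y axis of opener and the y axis of pad_opener, either way round below 0.2 rad and horizontal distance between muddler and pad_muddler below 0.012 m and z of muddler in the frame of pad_muddler between 0.002 and 0.007 m and contact force between the fingers and muddler below 0.05 N and angle between the y axis of muddler and the y axis of pad_muddler, either way round below 0.2 rad); the robot touches nothing.
It fails at once if the green glass is shifted by more than 15 mm or tipped (distance of glass from where it was at the start of the episode above 0.015 m or angle between glass's own z axis and vertical above 0.25 rad).
It also fails if it takes over 109 s, if anything falls off the work surface, if the arm or the gripper's body presses on something with over 40 N, if the wrist force passes 120 N, or if a joint passes its speed limit or range.

## Working session

There is one attempt and no reset: what is moved stays moved. The work goes in short steps, each a Python script; the robot and the scene stay as the last script left them, time stands still between calls to the robot, and variables do not carry over. Pictures are saved under pics/ and viewed, at most 14 in all, crops included, and the job is handed in when it is done.

```bash
mkdir -p pics; cat > h.py <<'E'
import numpy as np, cv2
from rig import bot
def R_of(a):
    a=np.array(a,float)
    if a.shape==(3,3): return a
    if a.size==4: raise Exception('quat')
    r,p,y=a; c,s=np.cos,np.sin
    return np.array([[c(y),-s(y),0],[s(y),c(y),0],[0,0,1]])@np.array([[c(p),0,s(p)],[0,1,0],[-s(p),0,c(p)]])@np.array([[1,0,0],[0,c(r),-s(r)],[0,s(r),c(r)]])
def cloud(p):
    h,w=p['depth'].shape; f=h/2/np.tan(np.radians(p['fovy'])/2)
    u,v=np.meshgrid(np.arange(w),np.arange(h)); d=p['depth']
    c=np.stack([(u-p['cx'])/f*d,(v-p['cy'])/f*d,d],-1)
    return c@R_of(p['attitude']).T+np.array(p['origin'])
E
python3 - <<'E'
from h import *
for n in ['top','scene']:
    p=bot.camera(n); cv2.imwrite(f'pics/{n}0.png',p['pixels'][:,:,::-1])
    print(n,p['fovy'],p['cx'],p['cy'],p['origin'],p['attitude'],{k for k in p})
    np.savez(f'{n}0.npz',px=p['pixels'],P=cloud(p),d=p['depth'])
    for l in 'cup jigger opener muddler pad_cup pad_jigger pad_opener pad_muddler glass'.split():
        P=cloud(p)
        for r in bot.regions_of(p,l):
            m=r['mask']&(p['depth']>0); q=P[m]
            print(l,round(r['conf'],2),np.round(r['uv']),m.sum(),np.round(np.median(q,0),3) if len(q) else '')
print(bot.get_obs()['clock'],bot.get_obs()['eef_rot'])
E
```

```text
top 44.19079857865111 281.969804428826 203.50785468233408 [0.24921126 0.01765486 1.18554831] [-2.97186572 -0.02698155 -1.58884622] {'cy', 'cx', 'attitude', 'depth', 'shot', 'pixels', 'fovy', 'origin'}
cup 0.67 [ 88. 198.] 782 [0.454 0.408 0.07 ]
jigger 0.73 [360. 203.] 285 [ 0.448 -0.193  0.069]
opener 0.94 [186. 197.] 867 [0.467 0.199 0.006]
muddler 0.7 [450. 201.] 739 [ 0.448 -0.406  0.022]
pad_cup 0.62 [138. 142.] 1446 [0.606 0.323 0.004]
pad_jigger 0.68 [414. 137.] 1087 [ 0.602 -0.33   0.003]
pad_jigger 0.56 [360. 201.] 281 [ 0.448 -0.193  0.069]
pad_opener 0.83 [184. 267.] 1810 [0.308 0.208 0.004]
pad_opener 0.77 [314. 139.] 1571 [ 0.609 -0.101  0.003]
pad_opener 0.73 [377. 275.] 1756 [ 0.283 -0.239  0.003]
pad_opener 0.6 [186. 197.] 889 [0.467 0.199 0.006]
pad_muddler 0.7 [276. 201.] 1864 [ 0.456 -0.009  0.003]
pad_muddler 0.63 [450. 200.] 736 [ 0.448 -0.406  0.022]
glass 0.55 [223. 140.] 851 [0.59  0.106 0.077]
scene 44.66984578189388 284.1721231604278 211.8245100973041 [ 1.37239288 -0.55304462  1.04174233] [-2.3247314  -0.00804286  1.04905227] {'cy', 'cx', 'attitude', 'depth', 'shot', 'pixels', 'fovy', 'origin'}
cup 0.92 [406. 172.] 431 [0.472 0.4   0.051]
jigger 0.6 [225. 238.] 318 [ 0.462 -0.204  0.045]
opener 0.57 [349. 200.] 341 [0.471 0.196 0.006]
muddler 0.71 [152. 272.] 669 [ 0.455 -0.413  0.022]
pad_cup 0.9 [408. 215.] 631 [0.608 0.32  0.004]
pad_jigger 0.93 [204. 301.] 832 [ 0.606 -0.337  0.005]
pad_opener 0.85 [321. 170.] 536 [0.311 0.203 0.004]
pad_opener 0.68 [186. 216.] 738 [ 0.286 -0.246  0.005]
pad_muddler 0.93 [287. 223.] 855 [ 0.458 -0.012  0.004]
glass 0.8 [348. 227.] 747 [0.615 0.095 0.059]
1.0 [-3.14156195e+00  3.37390209e-06  2.68078865e+00]
```

View pics/top0.png

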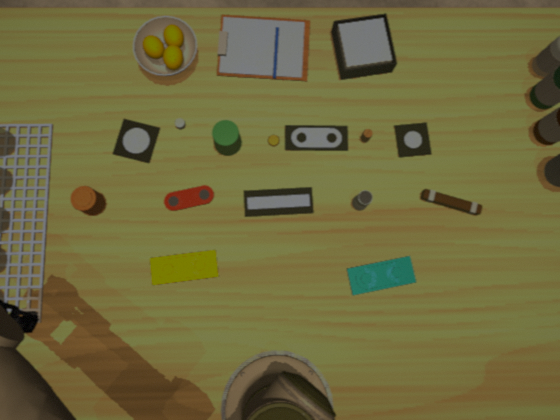

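View pics/scene0.png

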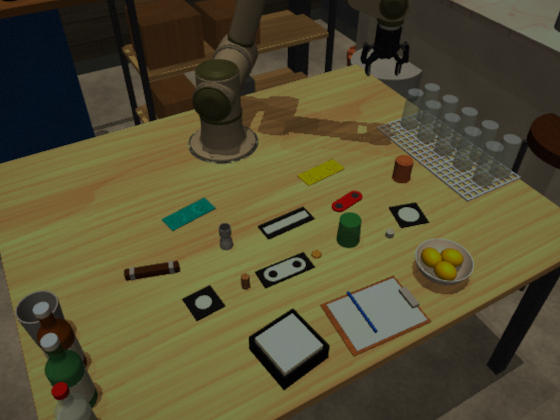

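Candidates for the targets (top view pixels):
- **Cup:** copper (84,198). The cork (367,134) is too small.
- **Opener:** red (189,197).
- **Jigger:** steel (362,201). The white knob (180,124) is too small.
- **Muddler:** (450,201).
- **pad_opener:** black (316,138), with yellow (184,267) and turquoise (381,275) as decoys.
- **pad_muddler:** (278,201).
- **pad_cup:** larger disc (137,140).
- **pad_jigger:** smaller disc (413,139).
- **Glass:** (226,134), to stay put.

Next I'll measure accurately and take one close crop.

```bash
cat >> h.py <<'E'
def segs(p):
    """planar pose (x,y,angle of long axis, spans) for each thing by colour/height near a given rough xy"""
    P=cloud(p); hsv=cv2.cvtColor(p['pixels'],cv2.COLOR_RGB2HSV).astype(int); H,S,V=hsv[...,0],hsv[...,1],hsv[...,2]
    Z=P[...,2]; ok=p['depth']>0
    white=(S<90)&(V>90); 
    return P,H,S,V,Z,ok
def fit(P,m,xy,r):
    m=m&(np.hypot(P[...,0]-xy[0],P[...,1]-xy[1])<r)
    q=P[m][:,:2].astype(np.float32)
    if len(q)<8: return None
    (c,s,a)=cv2.minAreaRect(q); a=np.radians(a if s[0]>=s[1] else a+90)
    return np.round([*q.mean(0),*c,(a+np.pi/2)%np.pi-np.pi/2,*s,np.median(P[m][:,2])],4),len(q)
E
cat > meas.py <<'E'
from h import *
for n in ['top','scene']:
    p=bot.camera(n); P,H,S,V,Z,ok=segs(p); print(n)
    bar=ok&(np.abs(P[...,0]-.4)<.2)&(np.abs(P[...,1])<.3)&(Z<.003); print('barz',np.median(Z[bar]),Z[bar].std())
    dark=V<60; wh=(S<90)&(V>90)
    for nm,m,xy,r in [('cup',ok&(Z>.064),(.454,.408),.06),('jigger',ok&(Z>.064),(.448,-.193),.05),('opener',ok&(S>190)&((H<6)|(H>174)),(.467,.199),.09),
       ('muddler',ok&(Z>.012),(.45,-.406),.1),('glass',ok&(Z>.07),(.59,.106),.07),
       ('padcupW',ok&wh,(.606,.323),.05),('padjigW',ok&wh,(.602,-.33),.05),('padopW',ok&wh,(.609,-.101),.085),('padmuW',ok&wh,(.456,-.009),.085),
       ('padcupB',ok&(wh|dark),(.606,.323),.07),('padjigB',ok&(wh|dark),(.602,-.33),.06),('padopB',ok&(wh|dark),(.609,-.101),.085),('padmuB',ok&(wh|dark),(.456,-.009),.09)]:
        print(nm,fit(P,m,xy,r))
E
python3 meas.py; python3 - <<'E'
import cv2
a=cv2.imread('pics/top0.png')[110:300,70:490]; cv2.imwrite('pics/crop.png',cv2.resize(a,(800,362),interpolation=cv2.INTER_CUBIC))
E
```

```text
top
barz -0.0007206334990308427 0.0021175496407195805
cup (array([ 0.4574,  0.4156,  0.4576,  0.4164, -1.5217,  0.0535,  0.0558,
        0.0718]), 528)
jigger (array([ 0.4516, -0.197 ,  0.4519, -0.1972,  0.1117,  0.0319,  0.0311,
        0.071 ]), 180)
opener (array([ 0.4667,  0.2004,  0.4665,  0.1976, -1.3892,  0.0383,  0.1068,
        0.0053]), 117)
muddler (array([ 0.4479, -0.4075,  0.4488, -0.4087,  1.2778,  0.139 ,  0.0265,
        0.0223]), 668)
glass (array([ 0.5997,  0.1087,  0.6001,  0.1089, -1.1319,  0.0581,  0.0589,
        0.078 ]), 565)
padcupW (array([ 0.6069,  0.3232,  0.6076,  0.3231, -1.511 ,  0.06  ,  0.0616,
        0.0041]), 521)
padjigW (array([ 0.603 , -0.3328,  0.6032, -0.3328, -0.615 ,  0.0407,  0.041 ,
        0.0027]), 231)
padopW (array([ 0.6104, -0.1018,  0.6105, -0.1017, -1.5648,  0.0474,  0.1195,
        0.0035]), 724)
padmuW (array([ 0.4566, -0.0088,  0.4566, -0.0092, -1.5294,  0.0277,  0.1445,
        0.0035]), 722)
padcupB (array([ 0.6057,  0.3226,  0.6062,  0.3229, -0.2748,  0.0876,  0.0884,
        0.0039]), 1264)
padjigB (array([ 0.6022, -0.3319,  
[... 926 characters left out ...]
rray([ 0.6033, -0.3342,  0.6027, -0.3345,  0.0097,  0.0408,  0.0393,
        0.0049]), 170)
padopW (array([ 0.6103, -0.1051,  0.6083, -0.1036,  1.5493,  0.1186,  0.0523,
        0.0047]), 447)
padmuW (array([ 0.4566, -0.0123,  0.4567, -0.0108, -1.5344,  0.0297,  0.1453,
        0.0045]), 312)
padcupB (array([ 0.6119,  0.3187,  0.6167,  0.3183, -0.2552,  0.0906,  0.1155,
        0.0037]), 635)
padjigB (array([ 0.6054, -0.3355,  0.6034, -0.3347,  0.0865,  0.0841,  0.0793,
        0.0047]), 808)
padopB (array([ 0.6178, -0.1044,  0.6347, -0.105 ,  1.5273,  0.1508,  0.1155,
        0.0043]), 1026)
padmuB (array([ 0.4589, -0.0143,  0.4581, -0.012 , -1.5172,  0.0703,  0.1611,
        0.0044]), 757)
```

View pics/crop.png

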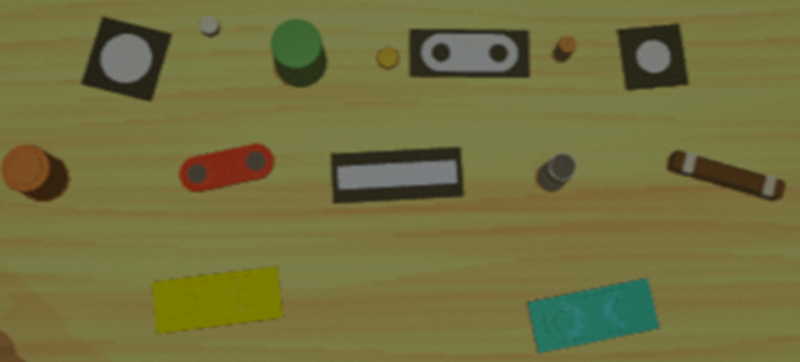

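The crop confirms the choices: the cup mat has the big disc at (125,58), the jigger mat has the small disc at (653,55), the opener mat is the black one at (470,52), and the muddler mat is at (397,175). The yellow and turquoise decoys are left alone. I'll move the cup first.

```bash
cat >> h.py <<'E'
def say(t): 
    o=bot.get_obs(); print(t,'t=%.1f gap=%.4f ff=%s'%(o['clock'],o['finger_gap'],np.round(o['finger_force'],1)),'pos',np.round(o['position'],4),'F',np.round(o['force'],1))
def pick(xy,yaw,z,pre=.085,touch=False,hi=.2):
    bot.reach([*xy,hi],[np.pi,0,yaw]); bot.grip(pre)
    bot.movel([*xy,z+.03],v=.25)
    if touch:
        hit=bot.movel([*xy,-.012],v=.03,until_force=4); zc=bot.get_obs()['position'][2]; say(f'touch {hit}')
        z=zc+.0015; bot.movel([*xy,z],v=.03)
    else: bot.movel([*xy,z],v=.08)
    bot.grip(0.0); say('gripped'); 
    bot.movel([*xy,hi],v=.25); say('lifted'); return z
def place(xy,yaw,z,rel,hi=.2):
    bot.reach([*xy,hi],[np.pi,0,yaw]); bot.movel([*xy,z+.004+.025],v=.25); say('above')
    hit=bot.movel([*xy,z+.004-.004],v=.03,until_force=3); say(f'down {hit}')
    bot.grip(rel); bot.movel([*xy,hi],v=.25); say('released')
E
python3 - <<'E'
from h import *
z=pick((.458,.415),np.pi/2,.030); place((.606,.3225),np.pi/2,z,.085)
E
```

```text
gripped t=3.9 gap=0.0544 ff=64.1 pos [0.4584 0.4152 0.0307] F [ 0.2 -0.9  5.1]
lifted t=4.7 gap=0.0544 ff=63.6 pos [0.4573 0.4146 0.1981] F [ 0.3  0.  -3.6]
above t=6.2 gap=0.0544 ff=63.6 pos [0.6065 0.3234 0.0609] F [ 0.2 -0.  -2.3]
down True t=6.9 gap=0.0547 ff=64.4 pos [0.6058 0.3224 0.0347] F [-0.4 -0.4  5. ]
released t=8.1 gap=0.0849 ff=0.0 pos [0.6054 0.3223 0.1982] F [-0.7  0.2 -0.9]
```

```bash
python3 - <<'E'
from h import *
z=pick((.4525,-.199),np.pi/2-.4,.043); place((.603,-.3335),np.pi/2-.5,z,.06)
E
python3 - <<'E'
from h import *
z=pick((.4675,.1955),np.pi-1.37,.005,pre=.06,touch=True); print(z)
E
```

```text
gripped t=12.0 gap=0.0314 ff=59.5 pos [ 0.4526 -0.1991  0.0435] F [-1.   0.5  5.9]
lifted t=12.8 gap=0.0312 ff=59.5 pos [ 0.4519 -0.1986  0.1986] F [ 0.3  0.2 -2.2]
above t=14.3 gap=0.0311 ff=59.5 pos [ 0.6036 -0.3338  0.0743] F [ 0.3 -0.3 -1.5]
down True t=15.1 gap=0.0311 ff=60.2 pos [ 0.6029 -0.3334  0.0476] F [-2.   0.7  4.7]
released t=16.2 gap=0.0602 ff=0.0 pos [ 0.6026 -0.3331  0.1982] F [ 1.4  0.3 -1. ]
touch True t=20.4 gap=0.0599 ff=3.9 pos [ 0.4675  0.1955 -0.005 ] F [-2.8 -1.8  7.7]
gripped t=21.0 gap=0.0421 ff=67.2 pos [ 0.4689  0.1958 -0.0017] F [-1.6 -1.4 21.4]
lifted t=21.9 gap=0.0416 ff=60.8 pos [0.4669 0.1954 0.1985] F [ 0.1 -0.  -0.9]
-0.003549411436809311
```

```bash
python3 - <<'E'
from h import *
place((.6095,-.1025),1.565,-.0035,.06)
z=pick((.450,-.4105),1.274,.006,pre=.06); place((.4567,-.010),np.pi-1.53,z,.06)
bot.reach([.35,.1,.35],[np.pi,0,np.pi/2]); bot.reach([.233,.47,.231],[np.pi,0,2.68]); say('home')
for n in ['top','scene']:
    p=bot.camera(n); cv2.imwrite(f'pics/{n}1.png',p['pixels'][:,:,::-1])
    P,H,S,V,Z,ok=segs(p)
    for nm,m,xy,r in [('cup',ok&(Z>.066),(.606,.3225),.06),('jig',ok&(Z>.066),(.603,-.3335),.05),('op',ok&(S>190)&((H<6)|(H>174)),(.6095,-.1025),.09),('mud',ok&(Z>.016),(.4567,-.010),.1),('glass',ok&(Z>.07),(.6,.108),.07)]: print(n,nm,fit(P,m,xy,r))
E
```

```text
above t=24.0 gap=0.0418 ff=60.8 pos [ 0.6104 -0.1024  0.0271] F [ 0.2  0.6 -1. ]
down True t=24.8 gap=0.0418 ff=64.8 pos [ 0.6094 -0.1024  0.0025] F [-1.5  1.3  6. ]
released t=26.0 gap=0.0600 ff=0.0 pos [ 0.6089 -0.1023  0.1985] F [ 0.3 -1.2  0.6]
gripped t=29.3 gap=0.0229 ff=60.2 pos [ 0.4503 -0.4108  0.0066] F [-0.1  0.8  4.4]
lifted t=30.2 gap=0.0225 ff=59.5 pos [ 0.4496 -0.41    0.1983] F [-0.3  0.  -0.9]
above t=32.5 gap=0.0229 ff=59.5 pos [ 0.4575 -0.0105  0.0359] F [-0.3  0.3 -1. ]
down True t=33.3 gap=0.0223 ff=60.5 pos [ 0.4565 -0.0099  0.0106] F [-1.5  0.6  7. ]
released t=34.6 gap=0.0598 ff=0.0 pos [ 0.4561 -0.0098  0.1989] F [ 0.5  0.2 -0.3]
home t=37.0 gap=0.0601 ff=0.0 pos [0.234  0.4695 0.2312] F [ 0.3  0.4 -0.3]
top cup (array([ 0.6046,  0.3226,  0.6053,  0.3236, -1.4287,  0.054 ,  0.0551,
        0.0757]), 506)
top jig (array([ 0.601 , -0.3316,  0.6024, -0.3325, -0.8045,  0.0302,  0.0337,
        0.0748]), 175)
top op (array([ 0.6111, -0.1003,  0.6095, -0.1001,  1.5477,  0.1069,  0.0398,
        0.0087]), 113)
top mud (array([ 0.4558, -0.0088,  0.4566, -0.0085, -1.5283,  0.0257,  0.1378,
        0.0268]), 662)
top glass (array([ 0.5997,  0.1088,  0.6003,  0.1082, -0.52  ,  0.0589,  0.0591,
        0.078 ]), 563)
scene cup (array([ 0.6101,  0.3183,  0.6076,  0.3206, -0.304 ,  0.0531,  0.0559,
        0.0757]), 236)
scene jig (array([ 0.6057, -0.3351,  0.6033, -0.3338, -0.5522,  0.0318,  0.035 ,
        0.0765]), 153)
scene op (array([ 0.6112, -0.1029,  0.6088, -0.1   , -1.5608,  0.05  ,  0.118 ,
        0.0104]), 449)
scene mud (array([ 0.461 , -0.0147,  0.458 , -0.0116, -1.5423,  0.0301,  0.1414,
        0.027 ]), 392)
scene glass (array([ 0.6027,  0.1052,  0.6007,  0.1073, -0.6084,  0.0575,  0.0623,
        0.0784]), 307)
```

View pics/top1.png

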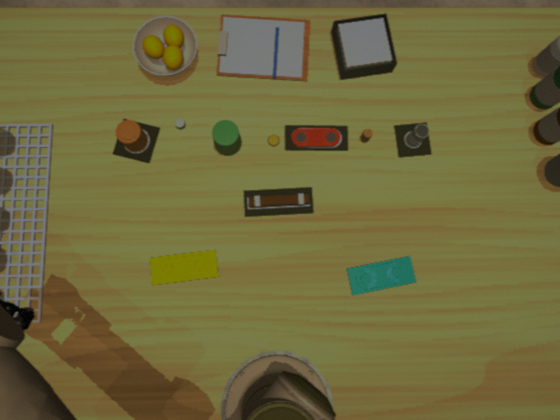

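View pics/scene1.png

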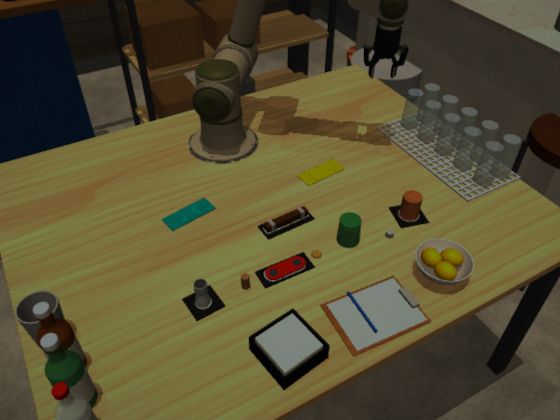

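All four things are on their mats, within about 3 mm by measurement: cup (130,135), jigger (418,133), opener (316,138) and muddler (278,201). The glass hasn't moved (226,134).

```bash
python3 -c "
from rig import bot
print(bot.job_done())"
```

```text
the job is handed in; nothing more can be done
None
```

I handed the job in at about 37 s: the cup, jigger, opener and muddler each measured within about 3 mm of their mat's centre and the green glass had not moved, though the hand-in returned no verdict.

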